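# Stack a pendulum pivot on its assembly pin

## Task

Put the pendulum's pivot parts together on the upright pin of the round assembly stand, in this order from the bottom: the flange with its hub up, the small thick collar, the wide flat washer, and the copper tee upright on top. Each part must be threaded on the pin and lie flat on the one below; let go of everything and leave the tape roll, the solder spool and the solder sucker where they are.

Things in the scene. Friction and masses are not known exactly. Their poses are not given: they have to be found in the camera images.
- seat (a point): The assembly stand, fixed to the bench: a dark steel disc foot 80 mm across and 12 mm thick, with an upright bright steel pin at its centre, 16 mm thick and straight for 56 mm above the foot, then tapering over 10 mm to a 6 mm tip (78 mm above the bench). This point is on the pin's axis at the top face of the foot, 12 mm above the bench; z is up.
- flange_mid (a point): The flange, aluminium, 90 g, loose, lying hub up: a round plate 66 mm across and 8 mm thick with four small dark dots, and on it a hub 36 mm across, 22 mm high overall. A 22 mm bore runs through it. This point is on its axis, 11 mm above its underside; z is up along the axis. It can be held by the hub.
- collar_mid (a point): The collar, a thick dark steel ring, 70 g, loose, lying flat: 38 mm across, 14 mm high, 22 mm bore; the smallest ring. This point is its centre, 7 mm above its underside; z along the axis.
- washer_mid (a point): The washer, a bright steel flat ring without hub, 120 g, loose, lying flat: 56 mm across, 10 mm thick, 22 mm bore. This point is its centre, 5 mm above its underside; z along the axis. It can be held across its rim with the fingertips.
- tee_mid (a point): The copper pipe tee, 110 g, loose, upright: a sleeve 36 mm high, 30 mm across (33 mm at the 7 mm beads at both ends), 22 mm bore; a side branch 22 mm across (25 mm at its bead) sticks out level at half height, to 40 mm from the sleeve's axis. The branch may end pointing any way. This point is on the sleeve's axis, 18 mm above its underside; z along the sleeve, x out along the branch.
- spool_mid (a point): Bystander: a solder spool standing on end, black flanges 54 mm across, 48 mm high, silvery in between. This point is its centre, 24 mm above the bench. Leave it.
- tape_mid (a point): Bystander: a roll of black tape lying flat, 104 mm across, 48 mm high, 77 mm hole. This point is its centre, 24 mm above the bench. Leave it.
- sucker_mid (a point): Bystander: a blue pen-shaped solder sucker lying on the bench, about 175 mm long, 20 mm thick (30 mm over its foot). This point is near its middle, 10 mm above the bench; x runs along it. Leave it.
There are look-alikes about, which are no part of the job. Of the things that look like the part that bears washer_mid, the smallest one is meant. There is more than one size of the part that bears flange_mid; the job needs the largest.

How it is judged:
By the outcome, as a careful person would: the job done as asked, in the order asked, and still so for the second after the job is handed in, with the robot touching nothing.
It also fails if it takes over 115 s, if anything falls off the work surface, if the arm or the gripper's body presses on something with over 40 N, if the wrist force passes 120 N, or if a joint passes its speed limit or range.

## Robot

A 6-joint arm with a two-finger parallel gripper is mounted at the origin on the work surface. World frame = base frame: x ahead of the robot, y to its left, z up, the work surface at z = 0. Lengths are in mm, angles in degrees, forces in N, time in s.
With the tool pointing down it reaches from about 300 to 850 mm from the base axis. Payload 4.2 kg.
Tool frame: the origin (TCP) lies on the centre line of the jaws, within the pads' length; the fingertips stand 14 mm ahead of it and the grasp point (between the pads) lies 5 mm behind it; z points along the fingers, y is the direction in which the jaws open and shut (so a half turn about z gives the same grasp; the last joint's range is limited). The gripper opens to 91 mm and grips with 3 to 60 N. Pads are 32 mm wide; open, the fingers measure 118 mm over their backs; the gripper's body (76 mm by 178 mm) begins 60 mm behind the grasp point.
Start: joints at [62.395, 18.312, 89.639, -0, 72.044, -1.146], TCP at [256.201, 514.784, 227.976] pointing down, gripper open.
Joint ranges: [-177.97, 177.97], [-48.28, 115.42], [12.27, 149.76], [-77.06, 257.06], [2.81, 150.46], [-146.56, 146.56]. Speed limits (degrees/s): [147.25, 147.25, 180, 180, 180, 180].

## Interface

Orientations are given as [roll, pitch, yaw] about the fixed x, y, z axes, in that order (R = Rz(yaw) Ry(pitch) Rx(roll)).
In Python, from workcell import env gives the robot as it stands.
- The arm moves only by the tool play_rows, never from a script. Its argument "increments" is a list of rows, each a list of 5 numbers: the shift along the world's x, y, z in mm, then the turn about the world's z in degrees, then the closure, from 0 (fully open) to 1 (shut). In form: [[x, y, z, yaw, fingers], ...]. A call has 1 to 20 rows; each row shifts and turns the commanded pose from where the row before left it; what a row does not reach is not made up. A row lasts 1/8 s, in which the tool goes at most 62.5 mm and 10.7 degrees, less where a joint would pass 70% of its speed; a pose out of reach is approached as far as the arm can. A call is refused whole if a number of a shift passes 62.5 or a number of a turn 10.7, either way. A call with a gripper value outside its range is refused whole. The fingers move at their own pace and stop on an object; "newtons" is the grip in N (left out, the last holds). Time passes only in rows, so rows that do not move let the fingers close. It gives the time, the measured TCP pose, the force and the opening at its end, in the units of the state.
- env.state(): the state, without advancing time (a new reading comes with each control period).
- env.grab_frame(name): name is "scene" or "side" or "wrist"; returns the picture (400x640x3 uint8, red, green, blue); there is no depth.
- env.calibration(name): a dict with "fx", "fy", "cx", "cy" (pixels), "R" (3x3) and "t" (3): a world point X has camera coordinates R X + t; the wrist camera has in their place "hand_eye" (4x4, takes a point from camera to tool coordinates, whose origin is the TCP and whose axes are the flange's). Camera axes: x right, y down, z forward; pixel columns grow to the right and rows downward; lengths in mm; the calibration is good to about 2 mm. A picture is of the moment at which its call begins: read the wrist's pose just before it. calibration takes no time and is no camera call.
- env.job_done(): hands the job in, once; it reports no verdict.
The state is a dict: "time_s": time; "qpos": joint angles; "qvel": joint speeds; "effort": joint torques, N m; "ee_pos": TCP position; "ee_rot": TCP orientation; "force": force on the tool from outside, world axes, zero at the start; "torque": the same for the moment, N m; "gripper_width": finger opening in mm.
Only numpy, scipy, OpenCV 4.12 (cv2) and the standard library are available. Lean on these libraries where they do the work, as an engineer would, in place of code of your own. Each camera call takes 0.05 s, during which the arm holds its last target.

## Working session

There is one attempt and no reset: what is moved stays moved. The work goes in short steps, Python scripts to look and compute and a tool call to move; the robot and the scene stay as the last step left them, time stands still between calls to the robot, and variables do not carry over. Pictures are saved under pics/ and viewed, and the job is handed in when it is done.

Besides the shell and the picture viewer there is one more tool, called after "Call:" as a command line: name --pt "numbers of a row" for each row, then --argument value for the rest. play_rows: Moves the arm, as the interface text tells. Its arguments: {"type":"object","properties":{"increments":{"type":"array"},"newtons":{"type":"number"}},"required":["increments"]}

```bash
mkdir -p pics; ls; cat > h.py <<'E'
import numpy as np, cv2
from workcell import env
def grab(n,f):
    im=env.grab_frame(n); cv2.imwrite('pics/'+f+'.png',im[:,:,::-1]); return im
E
python3 - <<'E'
from h import *
for n in ['scene','side','wrist']:
    s=env.state(); grab(n,n+'0'); c=env.calibration(n); print(n,{k:np.round(v,3).tolist() for k,v in c.items()})
print(s)
E
```

```text
pics
scene {'fx': 362.023, 'fy': 362.023, 'cx': 322.475, 'cy': 194.464, 'R': [[0.111, 0.994, -0.005], [0.539, -0.064, -0.84], [-0.835, 0.09, -0.543]], 't': [-73.458, -216.379, 1300.816]}
side {'fx': 399.466, 'fy': 399.466, 'cx': 313.8, 'cy': 195.504, 'R': [[0.856, -0.517, -0.002], [-0.316, -0.519, -0.794], [0.41, 0.68, -0.607]], 't': [-443.605, 210.914, 938.358]}
wrist {'fx': 300.744, 'fy': 300.744, 'cx': 321.593, 'cy': 202.958, 'hand_eye': [[0.0, -0.965, -0.261, 73.551], [1.0, -0.0, 0.001, 0.408], [-0.001, -0.261, 0.965, -157.003], [0.0, 0.0, 0.0, 1.0]]}
{'time_s': 0.1, 'qpos': array([ 6.23953698e+01,  1.83483576e+01,  8.97003586e+01, -1.02067297e-03,
        7.20454356e+01, -1.14436510e+00]), 'qvel': array([-0.04067949,  0.02964603, -0.23579627, -0.0120513 ,  0.02241754,
       -0.00371382]), 'effort': array([-9.70916881e-04, -4.13333595e+01, -2.32508665e+01,  7.27987709e-02,
        4.21586889e-02, -8.82965901e-05]), 'ee_pos': array([255.99063291, 514.37509617, 227.19416068]), 'ee_rot': array([-1.79905848e+02, -9.10107238e-04,  1.53540050e+02]), 'force': array([-0.38980424,  0.02772415,  0.15210439]), 'torque': array([-0.01626385, -0.04005344,  0.08110693]), 'gripper_width': 91.39410296398214}
```

View pics/scene0.png

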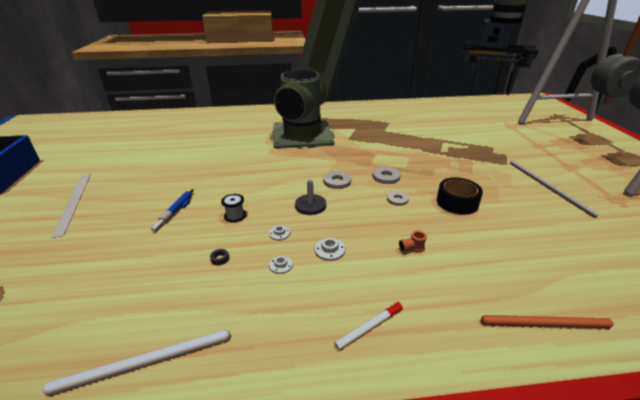

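View pics/side0.png

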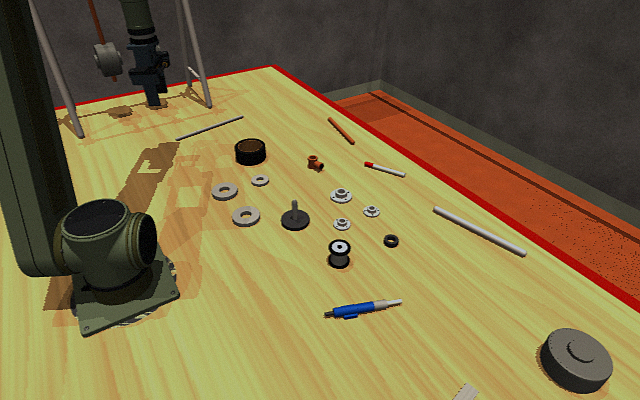

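View pics/wrist0.png

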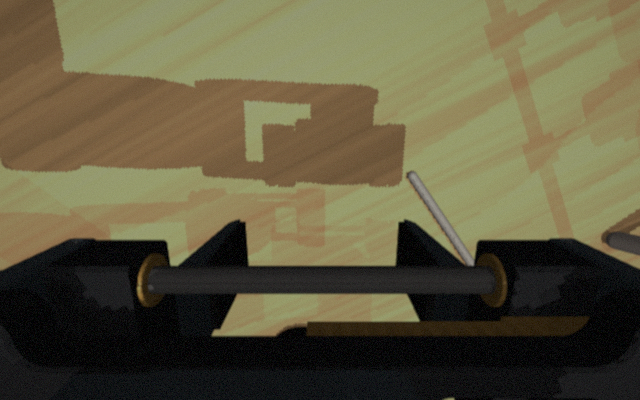

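The scene view shows the stand at (310,204), the largest flange at (330,249), the collar at (219,257), the smallest washer at (398,198) and the tee at (413,242). The other two washers are at (337,180) and (386,175), and the other two flanges at (279,232) and (281,264).

```bash
cat >> h.py <<'E'
def ray(n,uv,z,pose=None):
    c=env.calibration(n); d=np.array([(uv[0]-c['cx'])/c['fx'],(uv[1]-c['cy'])/c['fy'],1.])
    if n=='wrist':
        from scipy.spatial.transform import Rotation as Ro
        Rt=Ro.from_euler('xyz',pose[1],degrees=True).as_matrix(); H=np.array(c['hand_eye'])
        o=Rt@H[:3,3]+pose[0]; d=Rt@(H[:3,:3]@d)
    else:
        R=np.array(c['R']); o=-R.T@np.array(c['t']); d=R.T@d
    s=(z-o[2])/d[2]; return o+s*d
def proj(n,X,pose=None):
    c=env.calibration(n); X=np.array(X,float)
    if n=='wrist':
        from scipy.spatial.transform import Rotation as Ro
        Rt=Ro.from_euler('xyz',pose[1],degrees=True).as_matrix(); H=np.array(c['hand_eye'])
        p=H[:3,:3].T@(Rt.T@(X-pose[0])-H[:3,3])
    else: p=np.array(c['R'])@X+np.array(c['t'])
    return np.array([c['fx']*p[0]/p[2]+c['cx'],c['fy']*p[1]/p[2]+c['cy']])
E
python3 - <<'E'
from h import *
a=cv2.imread('pics/scene0.png')[150:290,195:495]; cv2.imwrite('pics/sc_z.png',cv2.resize(a,None,fx=2.6,fy=2.6,interpolation=cv2.INTER_CUBIC))
a=cv2.imread('pics/side0.png')[130:280,200:430]; cv2.imwrite('pics/si_z.png',cv2.resize(a,None,fx=3.4,fy=3.4,interpolation=cv2.INTER_CUBIC))
P={'stand':((310,204),(295,220),10),'flange':((330,247),(341,194),12),'collar':((219,257),(391,241),7),'washer':((398,198),(260,181),5),'tee':((418,241),(313,161),18),'fl2':((279,232),(342,224),10),'fl3':((281,264),(371,211),10),'w2':((337,180),(246,216),5),'w3':((386,175),(225,191),5),'tape':((460,187),(250,145),48),'spool':((233,200),(340,246),48)}
for k,(a,b,z) in P.items(): print(k,ray('scene',a,z).round(),ray('side',b,z).round())
E
```

```text
stand [461.  -9.  10.] [450. -13.  10.]
flange [630.  20.  12.] [624.  17.  12.]
collar [ 628. -213.    7.] [ 625. -214.    7.]
washer [453. 221.   5.] [449. 214.   5.]
tee [640. 209.  18.] [642. 210.  18.]
fl2 [564. -88.  10.] [551. -95.  10.]
fl3 [667. -85.  10.] [654. -91.  10.]
w2 [343.  77.   5.] [342.  79.   5.]
w3 [332. 221.   5.] [335. 222.   5.]
tape [486. 365.  48.] [487. 368.  48.]
spool [ 478. -193.   48.] [ 476. -193.   48.]
```

View pics/sc_z.png

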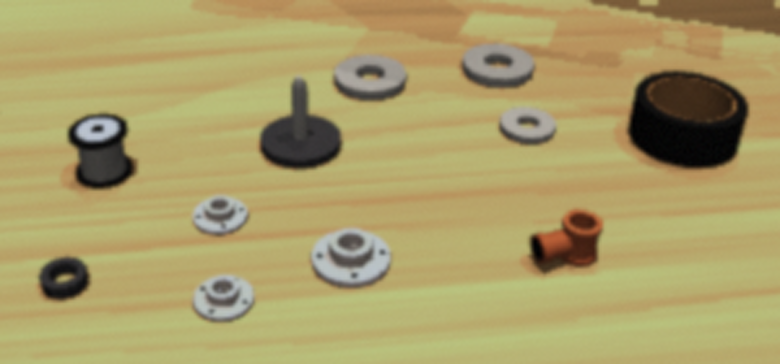

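View pics/si_z.png

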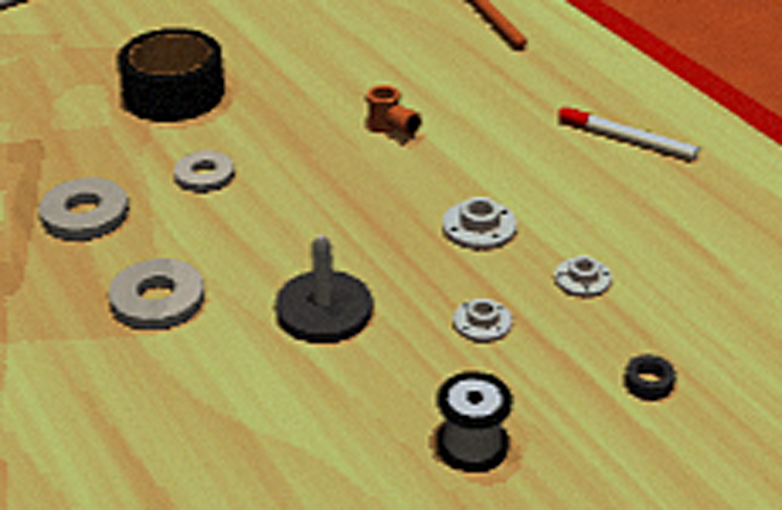

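Rough positions agree between the two views to about 10 mm. I'll fly over the stand and measure it with the wrist camera.

Call:
play_rows --pt "20 -52 -3 -6.35 0" --pt "20 -52 -3 -6.35 0" --pt "20 -52 -3 -6.35 0" --pt "20 -52 -3 -6.35 0" --pt "20 -52 -3 -6.35 0" --pt "20 -52 -3 -6.35 0" --pt "20 -52 -3 -6.35 0" --pt "20 -52 -3 -6.35 0" --pt "20 -52 -3 -6.35 0" --pt "20 -52 -3 -6.35 0" --pt "0 0 0 0 0" --pt "0 0 0 0 0"

```text
time_s: 1.65
ee_pos: [455.7, -4.9, 197.7]
ee_rot: [-179.9, -0.0, 90.0]
force: [0.6, 0.0, 0.6]
gripper_width: 90.9
```

```bash
cat >> h.py <<'E'
def wr(f):
    s=env.state(); im=grab('wrist',f); p=(np.array(s['ee_pos']),np.array(s['ee_rot'])); np.save('pics/'+f+'.npy',np.array(p)); print('t',s['time_s'],'pos',p[0].round(1),p[1].round(2),'F',np.round(s['force'],1),'w',round(s['gripper_width'],1)); return im,p
E
python3 - <<'E'
from h import *
wr('w1')
E
```

```text
t 1.65 pos [455.7  -4.9 197.7] [-1.7994e+02 -4.0000e-02  9.0040e+01] F [0.6 0.  0.6] w 90.9
```

View pics/w1.png

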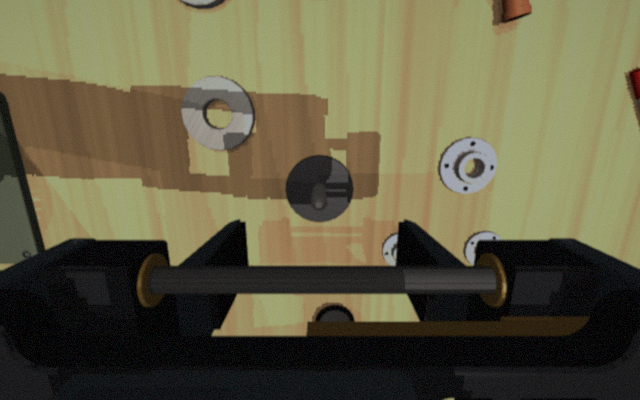

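The wrist view shows the stand disc at (320,188), with the pin tip near (319,196). The big flange is at (468,166).

```bash
python3 - <<'E'
from h import *
im=cv2.imread('pics/w1.png'); p=np.load('pics/w1.npy')
def ell(m,x,y,w):
    mm=np.zeros_like(m); mm[y-w:y+w,x-w:x+w]=m[y-w:y+w,x-w:x+w]
    cs,_=cv2.findContours(mm,cv2.RETR_EXTERNAL,cv2.CHAIN_APPROX_NONE); c=max(cs,key=cv2.contourArea); return cv2.fitEllipse(cv2.convexHull(c))
hsv=cv2.cvtColor(im,cv2.COLOR_BGR2HSV)
m=((im.max(2)<75)).astype(np.uint8); e=ell(m,320,190,45); print('disc',e,ray('wrist',e[0],12,p).round(1))
m=(hsv[:,:,1]<60).astype(np.uint8)*255; e=ell(m,468,166,40); print('flange plate',e,ray('wrist',e[0],8,p).round(1), 'top?')
c=cv2.resize(im[100:260,260:540],None,fx=2.8,fy=2.8,interpolation=cv2.INTER_CUBIC);cv2.imwrite('pics/w1z.png',c)
for X in [(460,-9,78),(452,-12,78)]:
  print(proj('scene',X),proj('side',X))
A=ray('scene',(310,182),78);B=ray('side',(294.4,201.5),78);print(A,B)
E
```

```text
disc ((318.955322265625, 187.6610870361328), (65.36526489257812, 67.31597137451172), 87.79573822021484) [452.7  -4.8  12. ]
flange plate ((468.05303955078125, 165.1076202392578), (53.98347091674805, 60.989891052246094), 51.39975357055664) [624.8  21.1   8. ] top?
[309.30617443 180.58725785] [296.90145186 198.65918934]
[307.8103917  178.99455178] [294.83672088 200.2015357 ]
[466.81798494  -7.88249289  78.        ] [448.28806801 -16.30270549  78.        ]
```

View pics/w1z.png

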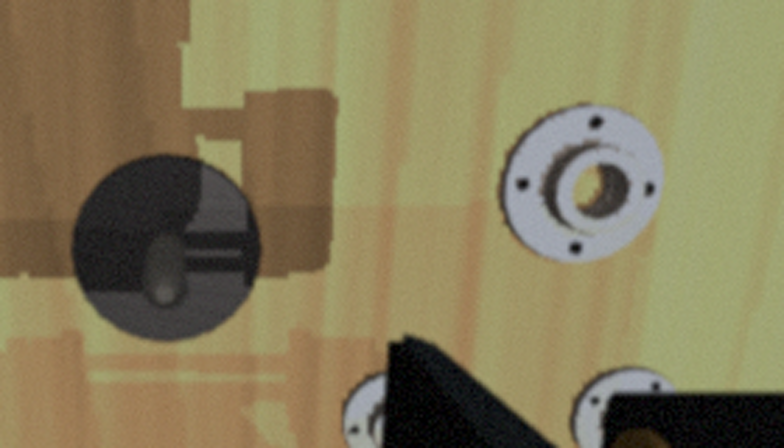

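```bash
python3 - <<'E'
from h import *
p=np.load('pics/w1.npy')
print('tip',ray('wrist',(318.7,202.5),78,p), 'pinbase', ray('wrist',(260+166/2.8,100+240/2.8),12,p))
print('hubtop',ray('wrist',(260+600/2.8,100+190/2.8),22,p))
print(proj('wrist',(452.7,-4.8,78),p),proj('wrist',(452.7,-4.8,12),p))
E
```

```text
tip [453.11641549  -5.03394881  78.        ] pinbase [453.125289    -2.48879813  12.        ]
hubtop [625.34129789  19.98609506  22.        ]
[318.26233805 202.26225089] [318.92284322 187.66041515]
```

Call:
play_rows --pt "42 6 -12 0 0" --pt "42 6 -12 0 0" --pt "42 6 -12 0 0" --pt "43 7 -12 0 0" --pt "0 0 0 0 0" --pt "0 0 0 0 0"

```text
time_s: 2.45
ee_pos: [624.1, 21.2, 149.8]
ee_rot: [-179.9, -0.0, 90.2]
force: [-0.1, -0.7, -0.4]
gripper_width: 91.2
```

```bash
cat >> h.py <<'E'
def ell(m,x,y,w):
    mm=np.zeros_like(m); s=np.s_[max(0,y-w):y+w,max(0,x-w):x+w]; mm[s]=m[s]
    cs,_=cv2.findContours(mm,cv2.RETR_EXTERNAL,cv2.CHAIN_APPROX_NONE); c=max(cs,key=cv2.contourArea); return cv2.fitEllipse(cv2.convexHull(c))
E
python3 - <<'E'
from h import *
im,p=wr('w2'); print(proj('wrist',(625,20.3,22),p))
E
```

```text
t 2.45 pos [624.1  21.2 149.8] [-179.92   -0.     90.17] F [-0.1 -0.7 -0.4] w 91.2
[322.37157072 201.0498407 ]
```

View pics/w2.png

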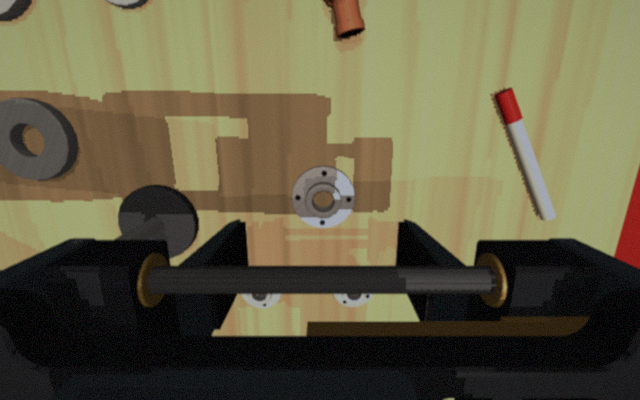

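The hub is centred at (322,199) and the plate at (324,197), matching the prediction of (322.4,201).

```bash
python3 - <<'E'
from h import *
p=np.load('pics/w2.npy'); im=cv2.imread('pics/w2.png');hsv=cv2.cvtColor(im,cv2.COLOR_BGR2HSV)
m=(hsv[:,:,1]<70).astype(np.uint8)*255; e=ell(m,324,197,37);print(e,ray('wrist',e[0],8,p),ray('wrist',(322,199),22,p),66*300.7/np.mean(e[1]))
E
```

```text
((322.990234375, 196.85269165039062), (62.649879455566406, 63.670265197753906), 86.02178192138672) [625.64563156  21.0638505    8.        ] [624.62874569  22.3704623   22.        ] 314.2206661410492
```

Call:
play_rows --pt "0.5 0 -40 0 0" --pt "0 0 -40 0 0" --pt "0 0 -30 0 0" --pt "0 0 -15 0 0" --pt "0 0 0 0 1" --pt "0 0 0 0 1" --pt "0 0 0 0 1" --pt "0 0 0 0 1" --pt "0 0 0 0 1" --pt "0 0 0 0 1" --newtons 25

```text
time_s: 3.75
ee_pos: [625.7, 19.8, 25.1]
ee_rot: [180.0, -0.0, 90.0]
force: [0.2, -0.1, 1.9]
gripper_width: 34.5
```

Call:
play_rows --pt "0 0 20 0 1" --pt "0 0 40 0 1" --pt "0 0 45 0 1" --pt "-43 -6.5 0 0 1" --pt "-43 -6.5 0 0 1" --pt "-43 -6.5 0 0 1" --pt "-43 -6.5 0 0 1" --pt "0 0 0 0 1" --pt "0 0 0 0 1"

```text
time_s: 4.88
ee_pos: [454.6, -6.2, 130.4]
ee_rot: [179.9, 0.0, 90.0]
force: [0.4, 0.4, -0.1]
gripper_width: 34.5
```

```bash
python3 - <<'E'
from h import *
im,p=wr('w3')
a=grab('scene','s3')[150:250,250:370]; b=grab('side','d3')[130:250,230:370]
z=np.zeros((480,1200,3),np.uint8); 
A=cv2.resize(a,(576,480),interpolation=cv2.INTER_CUBIC);B=cv2.resize(b,(560,480),interpolation=cv2.INTER_CUBIC)
cv2.imwrite('pics/m3.png',cv2.resize(np.hstack([A,B])[:,:,::-1],(790,334)))
E
```

```text
t 4.875 pos [454.6  -6.2 130.4] [179.89   0.    90.03] F [ 0.4  0.4 -0.1] w 34.5
```

View pics/w3.png

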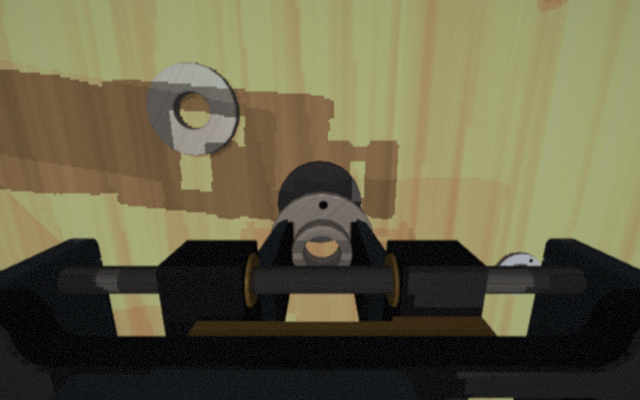

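View pics/m3.png

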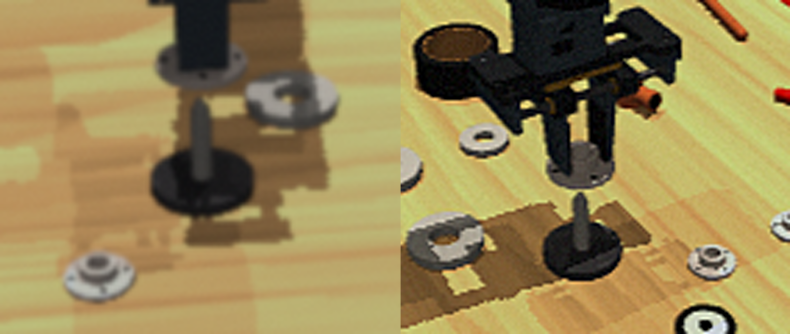

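```bash
python3 - <<'E'
from h import *
p=np.load('pics/w3.npy')
print(ray('wrist',(322,246.5),127.4,p), ray('wrist',(322,230),113.4,p))
print([ray('wrist',q,12,p).round(1) for q in [(279,192),(361,192),(319.5,161)]])
print(proj('wrist',(452.9,-4.9,12),p))
E
```

```text
[455.12706812  -1.28457188 127.4       ] [455.1687255    3.59732355 113.4       ]
[array([415.1,   4.1,  12. ]), array([492.1,   4.1,  12. ]), array([453.2,  33.2,  12. ])]
[319.23794545 201.2708527 ]
```

```bash
python3 - <<'E'
from h import *
im=cv2.imread('pics/w3.png'); cv2.imwrite('pics/w3z.png',cv2.resize(cv2.convertScaleAbs(im[150:310,250:390],alpha=1.6),None,fx=4,fy=3.7,interpolation=cv2.INTER_CUBIC))
E
```

```text
(no output)
```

View pics/w3z.png

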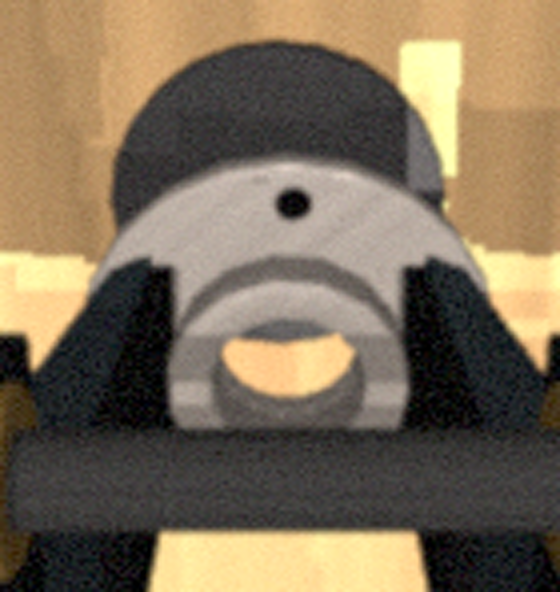

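Call:
play_rows --pt "-1 0 -15 0 1" --pt "0 0 -15 0 1" --pt "0 0 -15 0 1" --pt "0 0 0 0 1"

```text
time_s: 5.52
ee_pos: [452.6, -6.1, 84.0]
ee_rot: [-179.9, -0.0, 90.1]
force: [-0.3, 0.1, -0.6]
gripper_width: 34.3
```

Call:
play_rows --pt "0 0 -15 0 1" --pt "0 0 -15 0 1" --pt "0 0 -12 0 1" --pt "0 0 -4 0 1" --pt "0 0 0 0 1" --pt "0 0 0 0 1"

```text
time_s: 6.28
ee_pos: [453.1, -6.2, 39.4]
ee_rot: [179.9, 0.0, 90.0]
force: [-0.3, -0.1, -0.7]
gripper_width: 33.9
```

Call:
play_rows --pt "0 0 -1.5 0 1" --pt "0 0 0 0 1" --pt "0 0 0 0 0" --pt "0 0 0 0 0" --pt "0 0 0 0 0" --pt "0 0 0 0 0" --pt "0 0 40 0 0" --pt "0 0 50 0 0" --pt "0 0 22 0 0" --pt "0 0 0 0 0"

```text
time_s: 7.52
ee_pos: [453.8, -6.3, 150.9]
ee_rot: [179.7, 0.0, 90.0]
force: [0.9, -0.2, -0.3]
gripper_width: 91.0
```

```bash
python3 - <<'E'
from h import *
im,p=wr('w4')
cv2.imwrite('pics/w4z.png',cv2.resize(im[130:280,230:410,::-1],None,fx=4,fy=4,interpolation=cv2.INTER_CUBIC))
E
```

```text
t 7.525 pos [453.8  -6.3 150.9] [1.7975e+02 1.0000e-02 9.0040e+01] F [ 0.9 -0.2 -0.3] w 91.0
```

View pics/w4z.png

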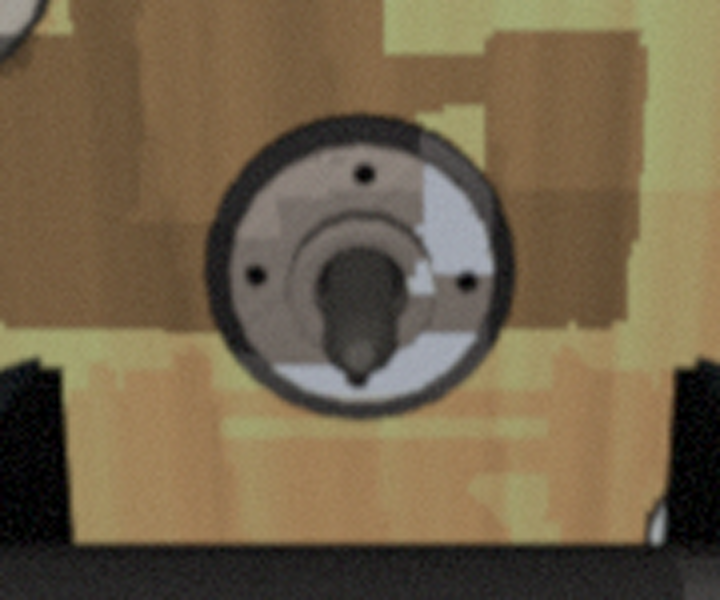

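The flange sits flat, threaded and centred on the pin. Next is the collar.

Call:
play_rows --pt "35 -41 0 0 0" --pt "35 -41 0 0 0" --pt "35 -41 0 0 0" --pt "35 -42 0 0 0" --pt "34 -42 0 0 0" --pt "0 0 0 0 0" --pt "0 0 0 0 0" --pt "0 0 0 0 0"

```text
time_s: 8.57
ee_pos: [625.7, -212.0, 148.8]
ee_rot: [-179.9, -0.0, 90.1]
force: [0.2, 0.5, 0.2]
gripper_width: 91.0
```

```bash
python3 - <<'E'
from h import *
q=np.load('pics/w4.npy'); print(ray('wrist',(320,196.3),12,q).round(1),ray('wrist',(319.4,220),78,q).round(1))
im,p=wr('w5')
m=(im.max(2)<75).astype(np.uint8)
e=ell(m,320,195,40);print(e,ray('wrist',e[0],10,p).round(1),np.mean(e[1])*300/300.7*1.04)
cv2.imwrite('pics/w5z.png',cv2.resize(im[130:280,230:410,::-1],None,fx=4,fy=4,interpolation=cv2.INTER_CUBIC))
E
```

```text
[453.1  -5.2  12. ] [452.7  -8.5  78. ]
t 8.575 pos [ 625.7 -212.   148.8] [-1.799e+02 -5.000e-02  9.010e+01] F [0.2 0.5 0.2] w 91.0
((321.4687805175781, 196.67971801757812), (36.6776123046875, 37.19430923461914), 59.02180099487305) [ 625.6 -211.1   10. ] 38.32397658839986
```

View pics/w5z.png

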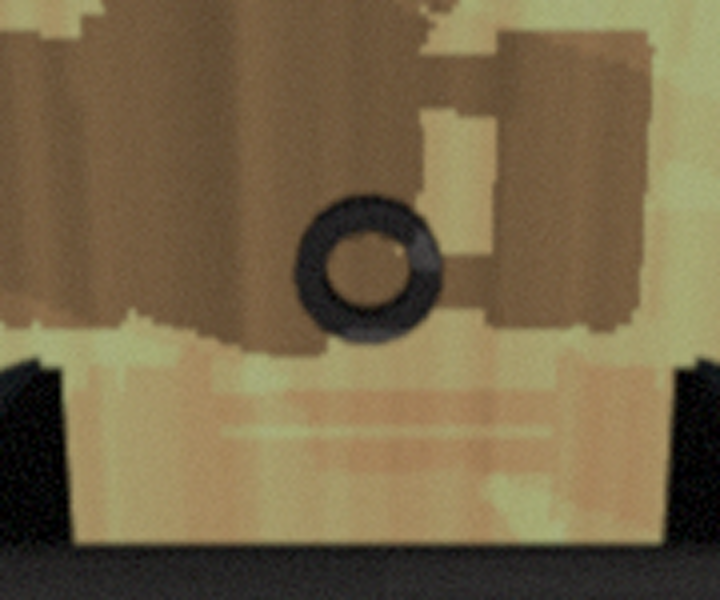

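The collar is at (321,197) in the wrist view, i.e. (625.6, -211.1), 38 mm across as it should be. Grasping it.

Call:
play_rows --pt "-0.5 1 -45 0 0" --pt "0 0 -45 0 0" --pt "0 0 -30 0 0" --pt "0 0 -12 0 0" --pt "0 0 0 0 1" --pt "0 0 0 0 1" --pt "0 0 0 0 1" --pt "0 0 0 0 1" --pt "0 0 0 0 1" --pt "0 0 0 0 1" --newtons 25

```text
time_s: 9.88
ee_pos: [626.2, -212.2, 17.6]
ee_rot: [180.0, -0.0, 90.0]
force: [-1.2, -0.7, 0.9]
gripper_width: 37.1
```

Call:
play_rows --pt "0 0 20 0 1" --pt "0 0 45 0 1" --pt "0 0 43 0 1" --pt "-35 41 0 0 1" --pt "-35 41 0 0 1" --pt "-35 41 0 0 1" --pt "-34 42 0 0 1" --pt "-34 41.5 0 0 1" --pt "0 0 0 0 1" --pt "0 0 0 0 1" --pt "0 0 0 0 1"

```text
time_s: 11.25
ee_pos: [454.3, -6.4, 125.6]
ee_rot: [179.9, 0.0, 90.0]
force: [-0.5, -0.3, 0.0]
gripper_width: 36.7
```

```bash
python3 - <<'E'
from h import *
im,p=wr('w6')
print('bore expected px if centred at tcp+0.7', proj('wrist',p[0]+[0,.7,-3],p), 'pin',proj('wrist',(452.9,-4.9,12),p))
cv2.imwrite('pics/w6z.png',cv2.convertScaleAbs(cv2.resize(im[150:310,230:410,::-1],None,fx=3.7,fy=3.7,interpolation=cv2.INTER_CUBIC),alpha=1.6))
E
```

```text
t 11.25 pos [454.3  -6.4 125.6] [1.7995e+02 1.0000e-02 8.9980e+01] F [-0.5 -0.3  0. ] w 36.7
bore expected px if centred at tcp+0.7 [321.08945255 253.33154246] pin [319.69172034 202.37755503]
```

View pics/w6z.png

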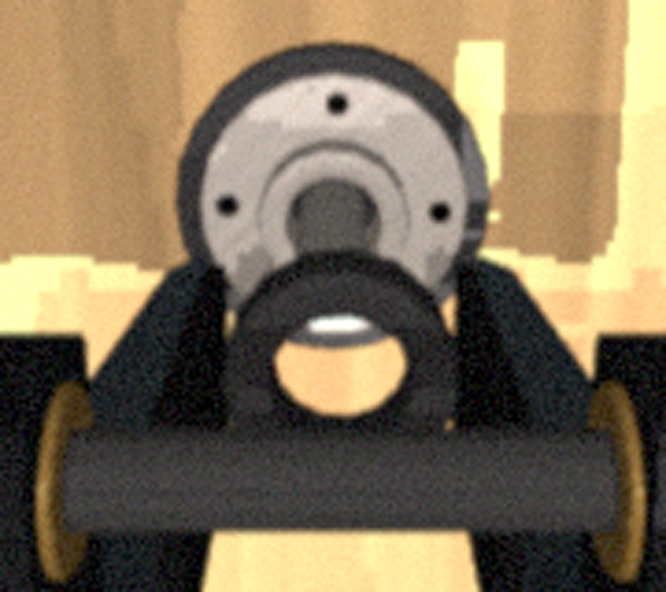

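Call:
play_rows --pt "-1 0 -15 0 1" --pt "0 0 -15 0 1" --pt "0 0 -15 0 1" --pt "0 0 -10 0 1" --pt "0 0 -10 0 1" --pt "0 0 -6 0 1" --pt "0 0 0 0 1" --pt "0 0 0 0 1"

```text
time_s: 12.3
ee_pos: [452.5, -5.7, 54.7]
ee_rot: [180.0, 0.0, 90.0]
force: [-0.1, -0.5, -0.9]
gripper_width: 36.6
```

Call:
play_rows --pt "0 0 -2 0 1" --pt "0 0 -1 0 1" --pt "0 0 0 0 1" --pt "0 0 0 0 0" --pt "0 0 0 0 0" --pt "0 0 0 0 0" --pt "0 0 0 0 0" --pt "0 0 40 0 0" --pt "0 0 58 0 0" --pt "0 0 0 0 0" --pt "0 0 0 0 0"

```text
time_s: 13.68
ee_pos: [451.6, -5.7, 149.0]
ee_rot: [-180.0, 0.0, 90.0]
force: [-0.2, 0.5, -0.7]
gripper_width: 91.5
```

```bash
python3 - <<'E'
from h import *
im,p=wr('w7')
cv2.imwrite('pics/w7z.png',cv2.convertScaleAbs(cv2.resize(im[130:280,230:410,::-1],None,fx=4,fy=4,interpolation=cv2.INTER_CUBIC),alpha=1.5))
E
```

```text
t 13.675 pos [451.6  -5.7 149. ] [-179.96    0.     90.04] F [-0.2  0.5 -0.7] w 91.5
```

View pics/w7z.png

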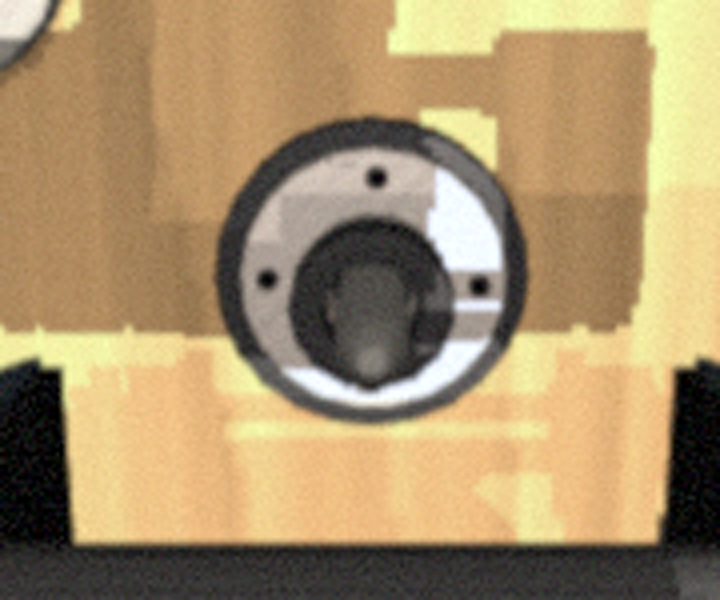

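The collar is seated on the hub. Next is the smallest washer.

Call:
play_rows --pt "0 55 0 0 0" --pt "0 55 0 0 0" --pt "0 55 0 0 0" --pt "0 56 0 0 0" --pt "0 0 0 0 0" --pt "0 0 0 0 0" --pt "0 0 0 0 0"

```text
time_s: 14.6
ee_pos: [451.8, 213.9, 148.8]
ee_rot: [-179.9, 0.1, 90.0]
force: [0.1, -0.1, -0.8]
gripper_width: 90.9
```

```bash
python3 - <<'E'
from h import *
im,p=wr('w8')
E
```

```text
t 14.6 pos [451.8 213.9 148.8] [-1.7991e+02  6.0000e-02  8.9950e+01] F [ 0.1 -0.1 -0.8] w 90.9
```

View pics/w8.png

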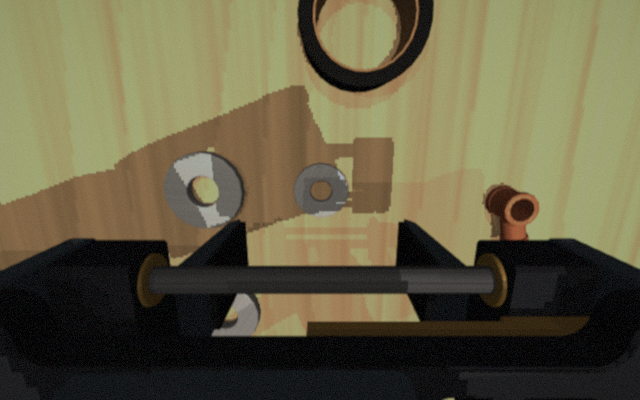

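The target washer is at (321,190), about 56 px across. The tee's sleeve is near (510,205).

```bash
python3 - <<'E'
from h import *
im=cv2.imread('pics/w8.png');p=np.load('pics/w8.npy');hsv=cv2.cvtColor(im,cv2.COLOR_BGR2HSV)
m=(hsv[:,:,1]<75).astype(np.uint8)*255
e=ell(m,321,190,35);print(e,ray('wrist',e[0],8,p).round(1))
print(ray('wrist',(321,190),10,p).round(1),ray('wrist',(519,208),36,p).round(1))
E
```

```text
((320.7623596191406, 190.12132263183594), (54.34587097167969, 54.45317459106445), 131.54473876953125) [451.1 220.9   8. ]
[451.3 221.5  10. ] [636.  210.1  36. ]
```

Call:
play_rows --pt "-1 6 -45 0 0" --pt "0 0 -45 0 0" --pt "0 0 -30 0 0" --pt "0 0 -13 0 0" --pt "0 0 0 0 0" --pt "0 0 0 0 1" --pt "0 0 0 0 1" --pt "0 0 0 0 1" --pt "0 0 0 0 1" --pt "0 0 0 0 1" --pt "0 0 0 0 1" --newtons 25

```text
time_s: 16.02
ee_pos: [451.3, 221.4, 16.8]
ee_rot: [180.0, -0.0, 90.0]
force: [-1.3, 0.5, 4.9]
gripper_width: 55.2
```

Call:
play_rows --pt "0 0 15 0 1" --pt "0 0 40 0 1" --pt "0 0 48 0 1" --pt "0.5 -56 0 0 1" --pt "0.5 -56 0 0 1" --pt "0.5 -57 0 0 1" --pt "0 -57 0 0 1" --pt "0 0 0 0 1" --pt "0 0 0 0 1" --pt "0 0 0 0 1"

```text
time_s: 17.27
ee_pos: [452.7, -3.6, 119.6]
ee_rot: [180.0, -0.0, 90.1]
force: [-0.9, 0.1, -2.0]
gripper_width: 54.9
```

```bash
python3 - <<'E'
from h import *
im,p=wr('w9')
print('bore expected', proj('wrist',p[0]+[0,-.4,-7],p), 'pin',proj('wrist',(452.9,-4.9,12),p))
cv2.imwrite('pics/w9z.png',cv2.convertScaleAbs(cv2.resize(im[150:310,230:410,::-1],None,fx=3.7,fy=3.7,interpolation=cv2.INTER_CUBIC),alpha=1.6))
E
```

```text
t 17.275 pos [452.7  -3.6 119.6] [ 1.7999e+02 -2.0000e-02  9.0140e+01] F [-0.9  0.1 -2. ] w 54.9
bore expected [321.09994124 252.19264777] pin [321.470225   207.14250135]
```

View pics/w9z.png

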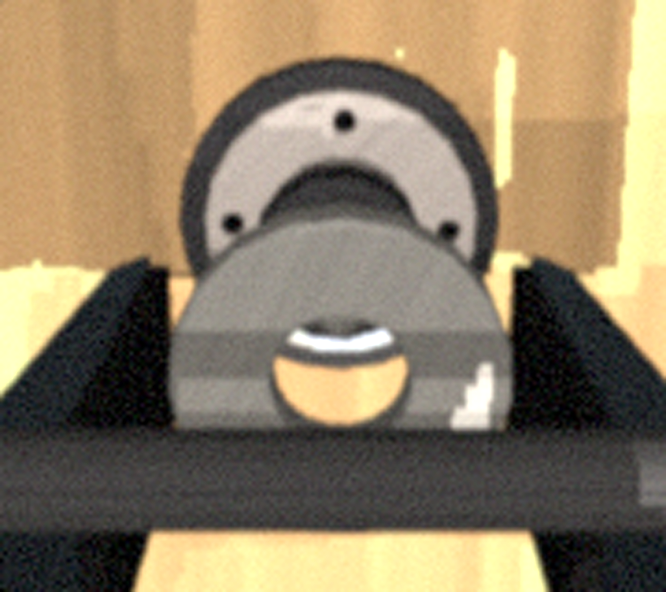

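Call:
play_rows --pt "0 -1.3 -15 0 1" --pt "0 0 -12 0 1" --pt "0 0 -12 0 1" --pt "0 0 -10 0 1" --pt "0 0 -4 0 1" --pt "0 0 0 0 1" --pt "0 0 0 0 1"

```text
time_s: 18.2
ee_pos: [453.0, -6.1, 66.8]
ee_rot: [179.9, 0.0, 90.0]
force: [0.6, -0.6, -1.6]
gripper_width: 55.0
```

Call:
play_rows --pt "0 0 -1 0 1" --pt "0 0 0 0 1" --pt "0 0 0 0 0" --pt "0 0 0 0 0" --pt "0 0 0 0 0" --pt "0 0 0 0 0" --pt "0 0 40 0 0" --pt "0 0 44 0 0" --pt "0 0 0 0 0" --pt "0 0 0 0 0"

```text
time_s: 19.45
ee_pos: [452.1, -6.0, 149.0]
ee_rot: [-179.9, -0.0, 90.0]
force: [0.0, 0.2, -0.5]
gripper_width: 91.2
```

```bash
python3 - <<'E'
from h import *
im,p=wr('w10')
a=cv2.resize(im[130:280,230:410,::-1],(480,400),interpolation=cv2.INTER_CUBIC)
b=cv2.resize(grab('side','d10')[175:245,260:330,::-1],(310,400))
cv2.imwrite('pics/w10z.png',cv2.convertScaleAbs(np.hstack([a,b]),alpha=1.5))
E
```

```text
t 19.45 pos [452.1  -6.  149. ] [-179.95   -0.     90.04] F [ 0.   0.2 -0.5] w 91.2
```

View pics/w10z.png

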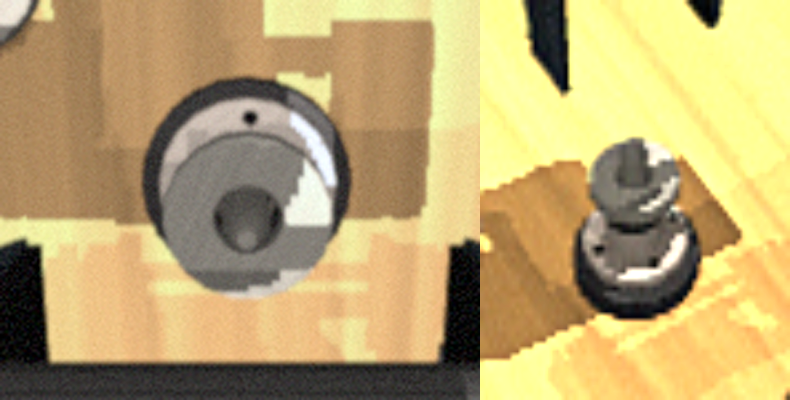

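The washer lies flat on the collar, with the pin through it. Next is the tee.

Call:
play_rows --pt "31 36 0 0 0" --pt "31 36 0 0 0" --pt "31 36 0 0 0" --pt "31 36 0 0 0" --pt "31 36 0 0 0" --pt "31 36 0 0 0" --pt "0 0 0 0 0" --pt "0 0 0 0 0" --pt "0 0 0 0 0"

```text
time_s: 20.68
ee_pos: [637.8, 208.9, 149.0]
ee_rot: [-179.9, 0.0, 90.0]
force: [0.6, 0.1, 0.0]
gripper_width: 91.4
```

```bash
python3 - <<'E'
from h import *
im,p=wr('w11')
cv2.imwrite('pics/w11z.png',cv2.convertScaleAbs(cv2.resize(im[130:280,230:410,::-1],None,fx=4,fy=4,interpolation=cv2.INTER_CUBIC),alpha=1.3))
E
```

```text
t 20.675 pos [637.8 208.9 149. ] [-1.7992e+02  4.0000e-02  8.9990e+01] F [0.6 0.1 0. ] w 91.4
```

View pics/w11z.png

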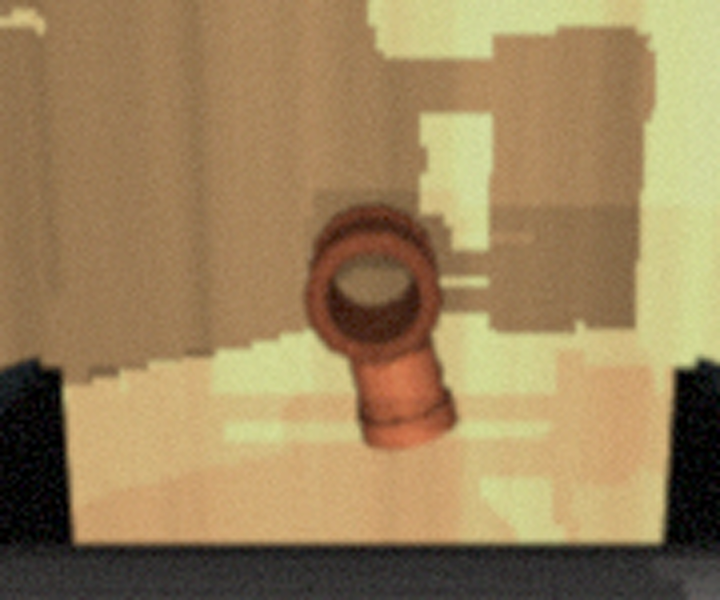

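```bash
python3 - <<'E'
from h import *
p=np.load('pics/w11.npy')
a=ray('wrist',(230+374/4,130+293/4),36,p); b=ray('wrist',(230+407/4,130+420/4),20,p);d=b-a
print(a,b,np.degrees(np.arctan2(d[1],d[0])),np.hypot(*d[:2]))
c=ray('wrist',(230+397/4,130+375/4),29,p);d=c-a;print(c,np.degrees(np.arctan2(d[1],d[0])))
E
```

```text
[639.68285765 209.63297693  36.        ] [648.18918452 171.92174391  20.        ] -77.2888187157374 38.658694922194485
[645.34400166 187.08138043  29.        ] -75.90818680384577
```

The tee's top ring is at (323.5,203) in the wrist view, i.e. (639.7, 209.6), and its branch points at -77°. I'll turn +13° so the jaws straddle the branch.

Call:
play_rows --pt "1.5 0.7 -10 6.5 0" --pt "0 0 -30 6.5 0" --pt "0 0 -40 0 0" --pt "0 0 -35 0 0" --pt "0 0 -15 0 0" --pt "0 0 0 0 0" --pt "0 0 0 0 1" --pt "0 0 0 0 1" --pt "0 0 0 0 1" --pt "0 0 0 0 1" --pt "0 0 0 0 1" --pt "0 0 0 0 1" --newtons 20

```text
time_s: 22.22
ee_pos: [640.1, 210.7, 19.4]
ee_rot: [-180.0, -0.0, 103.0]
force: [-1.0, -0.6, 0.5]
gripper_width: 33.8
```

Call:
play_rows --pt "0 0 15 0 1" --pt "0 0 45 0 1" --pt "0 0 51 0 1" --pt "-31 -36 0 0 1" --pt "-31 -36 0 0 1" --pt "-31 -36 0 0 1" --pt "-31 -36 0 0 1" --pt "-31 -36 0 0 1" --pt "-32 -35 0 0 1" --pt "0 0 0 0 1" --pt "0 0 0 0 1" --pt "0 0 0 0 1"

```text
time_s: 23.72
ee_pos: [454.4, -3.7, 130.9]
ee_rot: [179.9, 0.0, 103.1]
force: [0.5, -0.8, -0.9]
gripper_width: 31.4
```

```bash
python3 - <<'E'
from h import *
im,p=wr('w12')
print('ring top expected', proj('wrist',p[0]+[0,0,17],p), 'bottom',proj('wrist',p[0]+[0,0,-19],p),'pin',proj('wrist',(452.9,-4.9,12),p),proj('wrist',(452.9,-4.9,78),p))
a=cv2.resize(im[150:310,230:410,::-1],(540,480),interpolation=cv2.INTER_CUBIC)
b=cv2.resize(grab('side','d12')[140:240,250:340,::-1],(250,278))
b=np.vstack([b,np.zeros((202,250,3),np.uint8)])
cv2.imwrite('pics/w12z.png',cv2.convertScaleAbs(np.hstack([a,b]),alpha=1.6))
E
```

```text
t 23.725 pos [454.4  -3.7 130.9] [1.7992e+02 1.0000e-02 1.0309e+02] F [ 0.5 -0.8 -0.9] w 31.4
ring top expected [320.89353061 270.90135143] bottom [320.92122363 243.50271363] pin [319.17713042 203.26585459] [318.64139967 226.64858841]
```

View pics/w12z.png

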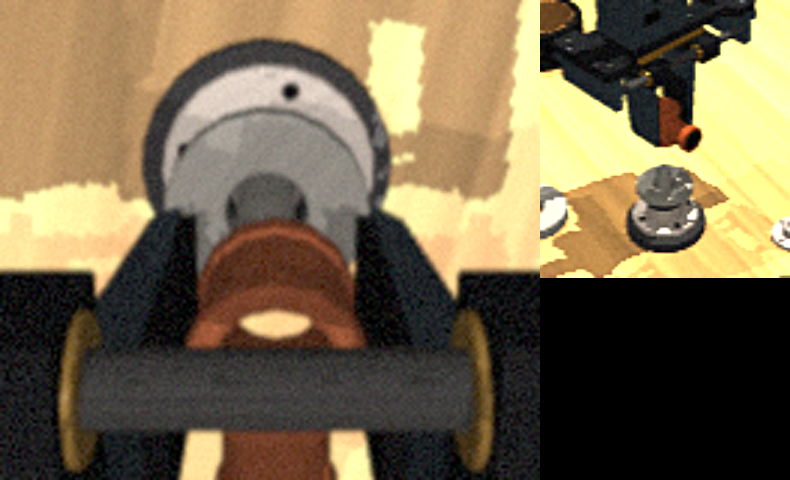

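Call:
play_rows --pt "-1.2 0.8 -15 0 1" --pt "0 0 -12 0 1" --pt "0 0 0 0 1" --pt "0 0 0 0 1" --pt "0 0 0 0 1"

```text
time_s: 24.45
ee_pos: [452.4, -3.5, 103.9]
ee_rot: [179.9, 0.0, 103.0]
force: [0.7, 0.0, -0.7]
gripper_width: 31.7
```

```bash
python3 - <<'E'
from h import *
im,p=wr('w13')
print('bottom',proj('wrist',p[0]+[0,0,-19],p),'pin',proj('wrist',(452.9,-4.9,12),p),proj('wrist',(452.9,-4.9,78),p))
a=cv2.resize(im[150:310,230:410,::-1],(540,480),interpolation=cv2.INTER_CUBIC)
b=cv2.resize(grab('side','d13')[160:240,260:330,::-1],(250,286))
c=cv2.resize(grab('scene','s13')[155:215,280:340,::-1],(250,194))
cv2.imwrite('pics/w13z.png',cv2.convertScaleAbs(np.hstack([a,np.vstack([b,c])]),alpha=1.6))
E
```

```text
t 24.45 pos [452.4  -3.5 103.9] [1.7994e+02 1.0000e-02 1.0304e+02] F [ 0.7  0.  -0.7] w 31.7
bottom [320.93402542 243.50105699] pin [321.15248827 212.12608387] [321.14715966 241.47644887]
```

View pics/w13z.png

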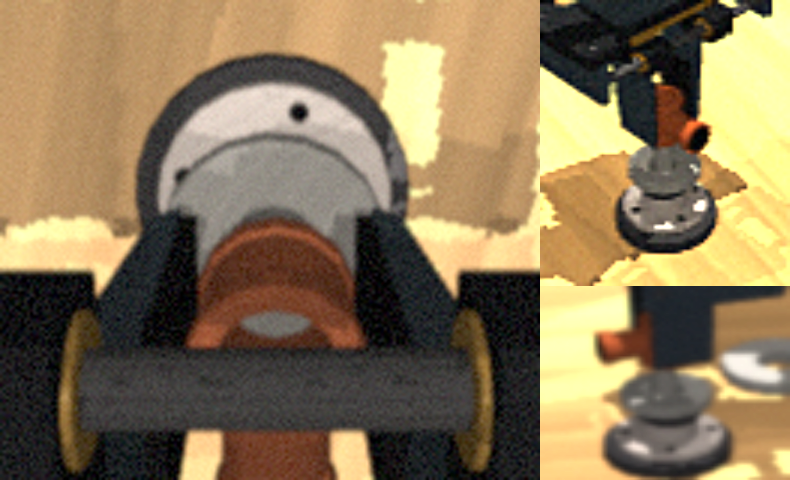

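Call:
play_rows --pt "0 0 -6 0 1" --pt "0 0 -6 0 1" --pt "0 0 -6 0 1" --pt "0 0 -5 0 1" --pt "0 0 0 0 1" --pt "0 0 0 0 1"

```text
time_s: 25.35
ee_pos: [452.1, -3.5, 80.5]
ee_rot: [180.0, 0.0, 103.0]
force: [-0.2, -1.3, -1.4]
gripper_width: 31.7
```

Call:
play_rows --pt "0 0 -2 0 1" --pt "0 0 -1 0 1" --pt "0 0 0 0 1" --pt "0 0 0 0 1"

```text
time_s: 25.85
ee_pos: [452.4, -3.5, 78.9]
ee_rot: [179.9, 0.0, 103.0]
force: [-2.1, 0.6, 10.6]
gripper_width: 31.8
```

```bash
python3 - <<'E'
from h import *
im,p=wr('w14')
b=cv2.resize(grab('side','d14')[160:240,260:330,::-1],(390,446))
c=cv2.resize(grab('scene','s14')[155:215,280:340,::-1],(400,446))
cv2.imwrite('pics/w14z.png',cv2.convertScaleAbs(np.hstack([b,c]),alpha=1.6))
E
```

```text
t 25.85 pos [452.4  -3.5  78.9] [1.7992e+02 2.0000e-02 1.0305e+02] F [-2.1  0.6 10.6] w 31.8
```

View pics/w14z.png

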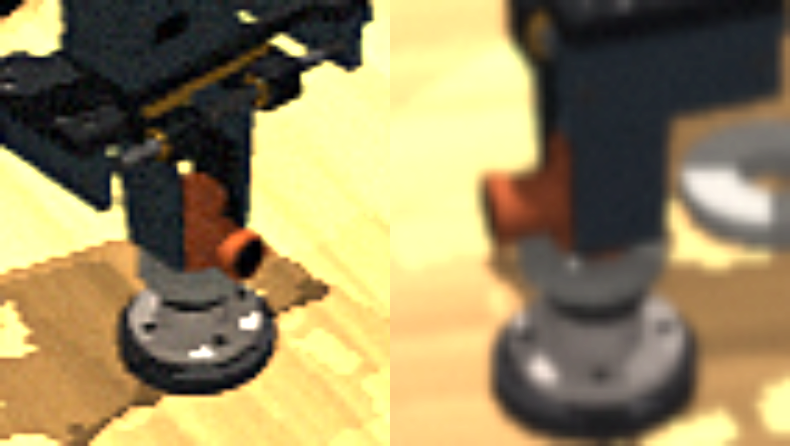

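The tee is threaded down onto the washer; the force reads 10.6 N and the height matches. Releasing.

Call:
play_rows --pt "0 0 0.5 0 0.6" --pt "0 0 0 0 0.5" --pt "0 0 0 0 0.3" --pt "0 0 0 0 0" --pt "0 0 0 0 0" --pt "0 0 0 0 0" --pt "0 0 30 0 0" --pt "0 0 50 0 0" --pt "0 0 60 0 0" --pt "-20 50 30 0 0" --pt "-20 50 0 0 0" --pt "0 0 0 0 0" --pt "0 0 0 0 0" --pt "0 0 0 0 0"

```text
time_s: 27.75
ee_pos: [412.3, 95.5, 247.6]
ee_rot: [-180.0, 0.0, 103.0]
force: [-0.3, 0.4, -0.2]
gripper_width: 91.2
```

```bash
python3 - <<'E'
from h import *
im,p=wr('w15')
b=cv2.resize(grab('side','d15')[160:240,260:330,::-1],(390,446),interpolation=cv2.INTER_CUBIC)
c=cv2.resize(grab('scene','s15')[155:215,280:340,::-1],(400,446),interpolation=cv2.INTER_CUBIC)
cv2.imwrite('pics/w15z.png',cv2.convertScaleAbs(np.hstack([b,c]),alpha=1.4))
E
```

```text
t 27.75 pos [412.3  95.5 247.6] [-1.7997e+02  2.0000e-02  1.0295e+02] F [-0.3  0.4 -0.2] w 91.2
```

View pics/w15z.png

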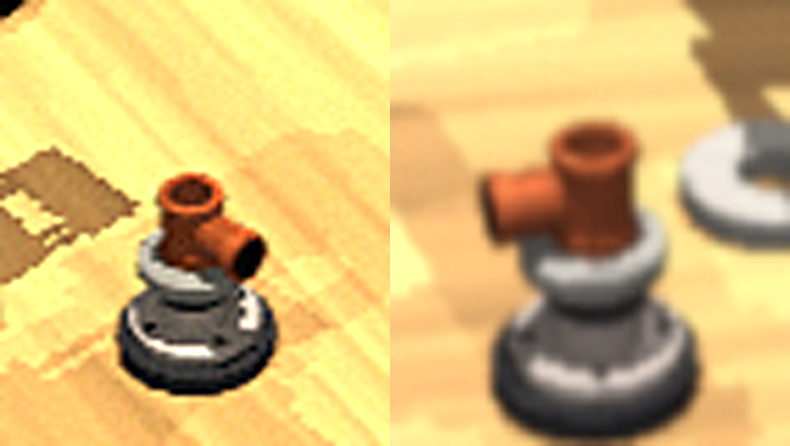

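View pics/w15.png

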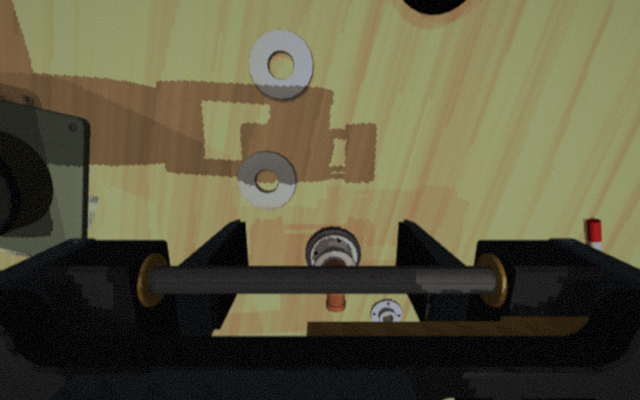

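View pics/s15.png

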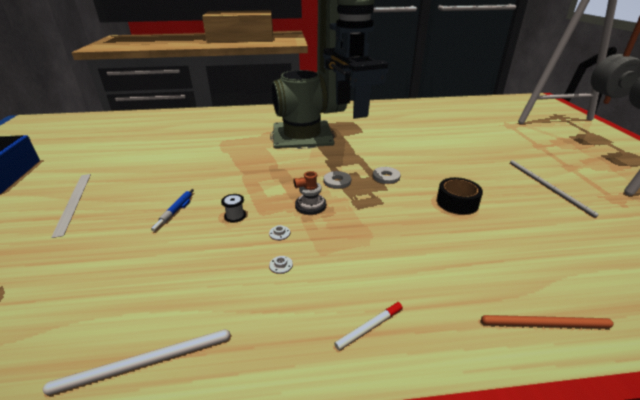

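The whole stack is standing: flange, collar, washer, then the tee upright, and nothing else has moved. I'll check the heights by projection.

```bash
python3 - <<'E'
from h import *
for n,f,(x0,y0,sx,sy),ring in [('side','d15',(260,160,390/70,446/80),(191,190)),('scene','s15',(280,155,400/60,446/60),(593,148))]:
    rx=ring[0]-(390 if n=='scene' else 0)
    print(n,'obs ring',x0+rx/sx,y0+ring[1]/sy,[proj(n,(453,-5,z)).round(1).tolist() for z in (58,94,100)])
    im=cv2.imread('pics/%s.png'%f)
    cv2.imwrite('pics/%s_z.png'%f,cv2.resize(im[y0:y0+60,x0:x0+60],(600,600),interpolation=cv2.INTER_LANCZOS4))
E
```

```text
side obs ring 294.28205128205127 194.08071748878925 [[294.1, 204.5], [293.7, 194.0], [293.6, 192.2]]
scene obs ring 310.45 174.9103139013453 [[310.9, 186.0], [310.6, 173.3], [310.5, 171.1]]
```

View pics/s15_z.png

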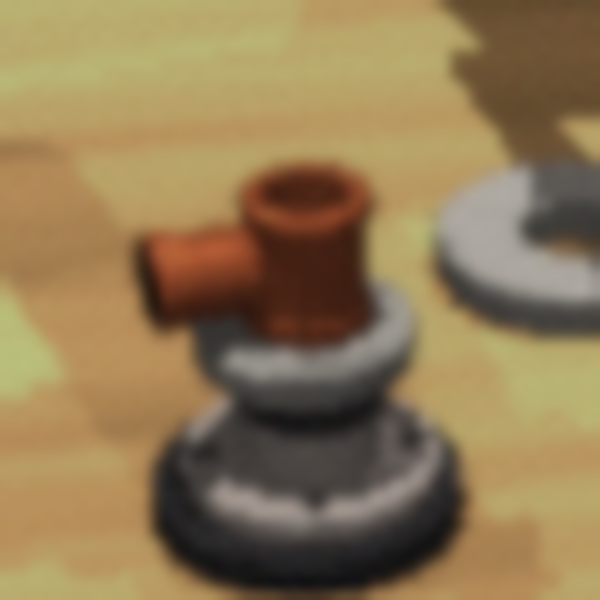

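```bash
python3 - <<'E'
from h import *
im=cv2.imread('pics/s15.png')[155:215,280:340]; z=cv2.resize(im,(720,720),interpolation=cv2.INTER_LANCZOS4)
f=lambda X:((proj('scene',X)+[.5,.5]-[280,155])*12).astype(np.int32)
t=np.linspace(0,2*np.pi,60)
C=lambda r,h:np.array([f((452+r*np.cos(a),-5+r*np.sin(a),h)) for a in t])
z=z.copy()
for r,h,c in [(40,12,(255,0,0)),(28,58,(0,255,0)),(28,48,(0,255,0)),(16.5,94,(255,255,0)),(16.5,58,(255,255,0))]: cv2.polylines(z,[C(r,h)],True,c,1)
a=np.radians(-77);cv2.line(z,f((453,-5,76)).tolist(),f((453+40*np.cos(a),-5+40*np.sin(a),76)).tolist(),(255,0,255),1)
cv2.imwrite('pics/ov.png',z[:600])
im=cv2.imread('pics/d15.png')[165:225,265:325]; z=cv2.resize(im,(600,600),interpolation=cv2.INTER_LANCZOS4)
f=lambda X:((proj('side',X)+[.5,.5]-[265,165])*10).astype(np.int32)
for r,h,c in [(40,12,(255,0,0)),(28,58,(0,255,0)),(28,48,(0,255,0)),(16.5,94,(255,255,0))]: cv2.polylines(z,[C(r,h)],True,c,1)
cv2.imwrite('pics/ov2.png',z)
E
```

```text
(no output)
```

View pics/ov.png

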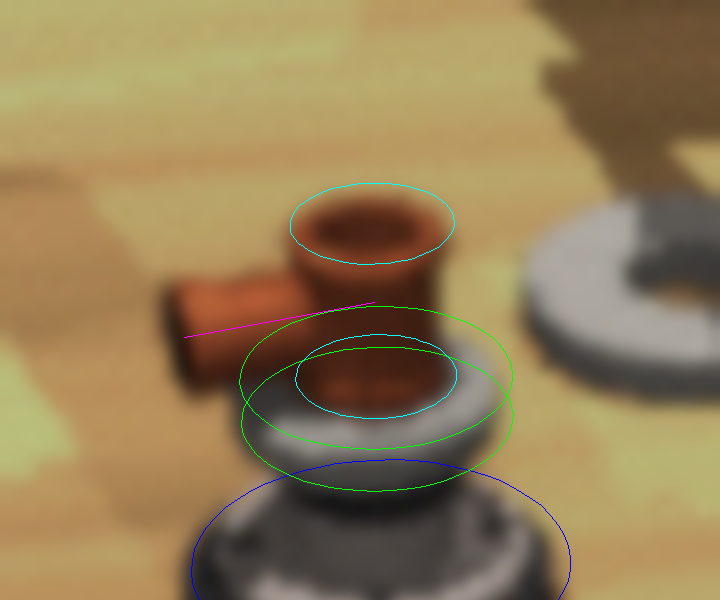

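View pics/ov2.png

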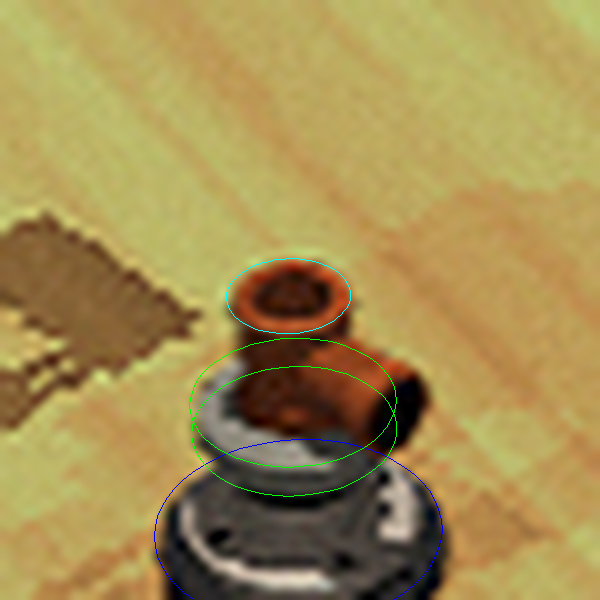

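The heights and ellipses in both fixed views match a flat, fully seated stack to within the calibration error. Handing in.

```bash
python3 - <<'E'
from h import *
print(env.job_done())
E
```

```text
the job is handed in; nothing more can be done
None
```

The pivot stack is built on the pin in the order asked: largest flange with its hub up, collar, smallest washer, and the copper tee upright on top. I handed it in after about 28 s of robot time, with the gripper open and clear of the stack.

- **Stack:** in the last side view the foot, washer and tee-top outlines landed where a flat, fully seated stack should be. The scene view showed a steady offset of about 1–2 px. I put that down to calibration, since nothing looked tilted.
- **Placing:** force readings stayed low. The highest was about 11 N, when the tee met the washer.
- **Bystanders:** the tape roll, solder spool, solder sucker and the look-alike parts were not handled. In the last scene view they appear where they started.
- **Disagreements:** before I started, the two fixed views differed by up to about 18 mm on the pin's position. I used the wrist camera's estimate instead, and it was consistent to about 1 mm for the foot. Gripper widths read about 1–2 mm below the given part sizes on every grasp, which had no effect on the result.

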